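# Find the turntable with the tighter drive and set the bottle on it

## Task

Before a bottle is scored, check the drive coupling of both turntables for free play: on the robot's left one first and then on the right one, ease the crank handle anticlockwise (seen from above) and then clockwise, each time just until you feel it come up against resistance, without driving the disc round. Then stand the bottle upright on the middle of the turntable whose handle has the least free play, setting it down gently and letting go, and leave the tumblers and the sanding block alone.

Things in the scene. Friction and masses are not known exactly. Their poses are not given: they have to be found in the camera images.
- wheel_1: Disc of turntable 1, turning stiffly on a fixed stand; origin on the axis at table height, x towards its rim pin. Its handle drives it by two steel pins hidden under the disc, one on each side of the handle's arm, with free play between. Within the play the handle moves at under 1 N at its knob; at an end it bears on a pin (felt from 2 N at the knob), and at about 7 N the disc drags round.
- handle_1: Steel crank handle 1, an arm 18 mm wide under its disc, turning on the same upright axis (its origin, at table height; -x points along the arm to the knob) and staying where it is left. Total play, pin to pin, is 0.04 to 0.25 rad and differs by a factor of two or more between the turntables.
- knob_1 (a point): Knob of that handle: an upright black plastic cylinder 20 mm in diameter, from 76 to 128 mm above the table, 125 mm from the turntable's axis, 30 mm clear of the disc's edge. The point is the knob's centre, 102 mm above the table.
- top_1 (a point): Turntable 1: dark teal metal disc 170 mm in diameter on a stand fixed to the table, its flat upper face 85 mm above the table. The point is on the axis, at the centre of that face (86.5 mm high). One turntable stands to the robot's left (+y), the other to its right (-y); which number is where varies.
- rim_1 (a point): Small steel pin (6 mm) on the rim of that disc, 81.5 mm from the axis; it shows whether the disc itself has turned.
- wheel_2: Disc of turntable 2, turning stiffly on a fixed stand; origin on the axis at table height, x towards its rim pin. Its handle drives it by two steel pins hidden under the disc, one on each side of the handle's arm, with free play between. Within the play the handle moves at under 1 N at its knob; at an end it bears on a pin (felt from 2 N at the knob), and at about 7 N the disc drags round.
- handle_2: Steel crank handle 2, an arm 18 mm wide under its disc, turning on the same upright axis (its origin, at table height; -x points along the arm to the knob) and staying where it is left. Total play, pin to pin, is 0.04 to 0.25 rad and differs by a factor of two or more between the turntables.
- knob_2 (a point): Knob of that handle: an upright black plastic cylinder 20 mm in diameter, from 76 to 128 mm above the table, 125 mm from the turntable's axis, 30 mm clear of the disc's edge. The point is the knob's centre, 102 mm above the table.
- top_2 (a point): Turntable 2: dark teal metal disc 170 mm in diameter on a stand fixed to the table, its flat upper face 85 mm above the table. The point is on the axis, at the centre of that face (86.5 mm high). One turntable stands to the robot's left (+y), the other to its right (-y); which number is where varies.
- rim_2 (a point): Small steel pin (6 mm) on the rim of that disc, 81.5 mm from the axis; it shows whether the disc itself has turned.
- bottle: Empty brown long-neck glass bottle, standing on the table between the turntables: 228 mm tall, 61 mm in diameter up to 125 mm, neck 27 mm in diameter from 180 to 228 mm, 0.2 to 0.33 kg. Origin at the centre of its underside, z up its axis.
- tumbler_a: Bystander: green tumbler cut from a bottle, 66 mm in diameter, 90 mm tall; origin at the centre of its underside.
- tumbler_b: Bystander: brown tumbler cut from a bottle, 66 mm in diameter, 75 mm tall; origin at the centre of its underside.
- sanding_block: Bystander: cork sanding block 50 x 85 x 30 mm, lying flat; origin at the centre of its underside.
Not all that is in view belongs to the job. Of the things like the bottle, leave any that is black; of the rest the smaller one is meant. Leave any brown look-alike of the part that bears wheel_2 alone.

How it is judged:
By the outcome, as a careful person would: the job done as asked, in the order asked, and still so for the second after the job is handed in, with the robot touching nothing.
It also fails if it takes over 67 s, if anything falls off the work surface, if the arm or the gripper's body presses on something with over 40 N, if the wrist force passes 120 N, or if a joint passes its speed limit or range.

## Robot

A 7-joint arm with a two-finger parallel gripper is mounted at the origin on the work surface. World frame = base frame: x ahead of the robot, y to its left, z up, the work surface at z = 0. Lengths are in m, angles in rad, forces in N, time in s.
With the tool pointing down it reaches from about 0.4 to 0.875 m from the base axis. Payload 19.3 kg.
Tool frame: the origin (TCP) lies at the very end of the fingers, on their centre line; the grasp point (between the pads) lies 19 mm behind it (bot.hold_point_z is the distance from the TCP to the grasp point, in m); z points along the fingers, x is the direction in which the jaws open and shut, and the axes are right-handed (so a half turn about z gives the same grasp; the last joint's range is limited). The gripper opens to 85 mm and grips with 20 to 120 N. Pads are 22 mm wide; open, the fingers measure 114 mm over their backs; the gripper's body (76 mm by 85 mm) begins 54 mm behind the grasp point. The pads swing forward as they close: fully open they stand 13 mm farther back than shut.
Start: joints at [-1.332, 0.521, -0.036, 1.599, 0.021, 1.021, -0.113], TCP at [0.19, 0.595, 0.231] pointing down, gripper open.
Joint ranges: [-2.91, 2.91], [-0.3, 2.13], [-1.5, 1.42], [0.17, 2.43], [-1.26, 4.41], [0.16, 1.93], [-2.52, 2.52]. Speed limits (rad/s): [1.89, 1.89, 2.39, 2.39, 3.01, 3.01, 3.01].

## Interface

Orientations are given as a rotation vector (axis times angle).
In Python, from station import bot gives the robot as it stands.
- The arm moves only by the tool send_rows, never from a script. Its argument "motion" is one flat list of numbers, 5 for each row, row after row: the shift along the tool's x, y, z in cm, then the turn about the tool's z in degrees, then the closure, from 0 (fully open) to 1 (shut). In form: [dx, dy, dz, roll, hand, dx, dy, dz, roll, hand, ...]. A call has exactly 5 rows; each row is the pose to reach, as a shift and turn from the pose commanded when the call began, along the tool's axes at that moment; what a row does not reach only later rows make up. A row lasts 1/12 s, in which the tool goes at most 41.7 mm and 7.16 degrees, less where a joint would pass 70% of its speed; a pose out of reach is approached as far as the arm can. A call with a gripper value outside its range is refused whole. The fingers move at their own pace and stop on an object; the grip force is fixed at half the most. Time passes only in rows, so rows that repeat a pose let the fingers close, or fill a call up. It gives the time, the measured TCP pose, the force and the opening at its end, in the units of the state.
- bot.get_state(): the state, without advancing time (a new reading comes with each control period).
- bot.capture(name): name is "side" or "top"; returns the picture (384x512x3 uint8, blue, green, red); there is no depth.
- bot.camera_model(name): a dict with "fov_y" (degrees; the focal length in pixels is half the picture's height over the tangent of half this angle, whatever the lens; pixels are square), "cx", "cy" (the principal point, pixels), "xyz" and "orientation" of the camera in the world. Camera axes: x right, y down, z forward; pixel columns grow to the right and rows downward; lengths in m; the calibration is good to about 2 mm. A picture is of the moment at which its call begins. camera_model takes no time and is no camera call.
- bot.finish_job(): hands the job in, once; it reports no verdict.
The state is a dict: "clock": time; "qpos": joint angles; "joint_velocities": joint speeds; "effort": joint torques, N m; "tcp_pos": TCP position; "ee_rot": TCP orientation; "force": force on the tool from outside, world axes, zero at the start; "wrist_torque": the same for the moment, N m; "gripper_width": finger opening in m.
Only numpy, scipy, OpenCV 4.12 (cv2) and the standard library are available. Lean on these libraries where they do the work, as an engineer would, in place of code of your own. Each camera call takes 0.05 s, during which the arm holds its last target. There are 200 camera calls.

## Working session

There is one attempt and no reset: what is moved stays moved. The work goes in short steps, Python scripts to look and compute and a tool call to move; the robot and the scene stay as the last step left them, time stands still between calls to the robot, and variables do not carry over. Pictures are saved under pics/ and viewed, about 8 in all and at most 12, crops included, and the job is handed in when it is done.

Besides the shell and the picture viewer there is one more tool, called after ">>>" as name(argument=value, ...) on one line, values as JSON. send_rows: Moves the arm, as the interface text tells. Its arguments: {"type":"object","properties":{"motion":{"type":"array"}},"required":["motion"]}

```bash
ls; mkdir -p pics; python3 - <<'E'
from station import bot
import cv2,numpy as np
s=bot.get_state();print(s)
for n in("top","side"):
    print(n,bot.camera_model(n)); cv2.imwrite(f"pics/{n}0.png",bot.capture(n))
print(bot.hold_point_z)
E
```

```text
pics
{'clock': 0.0, 'qpos': array([-1.33217005,  0.52203699, -0.03633825,  1.5999779 ,  0.02114767,
        1.02112169, -0.11278102]), 'joint_velocities': array([-0.0002282 , -0.00074703,  0.00019059,  0.00026384,  0.00176257,
        0.00046105, -0.00040326]), 'effort': array([-1.45026865e-03, -9.27120996e+01,  1.97910190e+00, -3.69955659e+01,
        1.77356147e-02,  8.07103846e-03,  6.23638766e-05]), 'tcp_pos': array([0.18987618, 0.59510752, 0.23072207]), 'ee_rot': array([ 2.53610256e+00,  1.85292015e+00, -1.44180910e-03]), 'force': array([ 0.10631516, -0.08620499,  0.04533929]), 'wrist_torque': array([0.0114239 , 0.00794196, 0.03957683]), 'gripper_width': 0.08553196870045356}
top {'fov_y': 55.81619033190094, 'cx': 252.7604335440551, 'cy': 193.46544861615266, 'xyz': array([0.40971468, 0.02240507, 0.96356133]), 'orientation': array([-2.10848377,  2.14989173, -0.18957956])}
side {'fov_y': 51.46078732552137, 'cx': 254.45404877380886, 'cy': 193.63639232903316, 'xyz': array([-0.01756542, -0.71317819,  0.66246993]), 'orientation': array([-2.04411962,  0.67819226, -0.38779288])}
0.0187
```

View pics/top0.png

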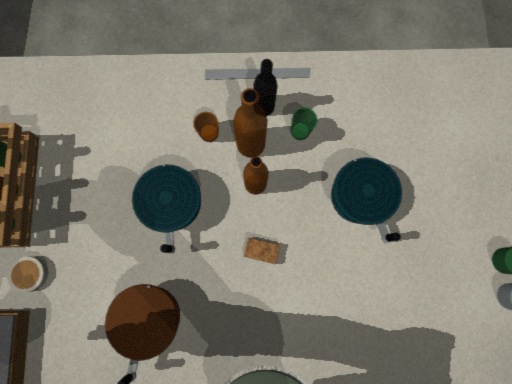

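View pics/side0.png

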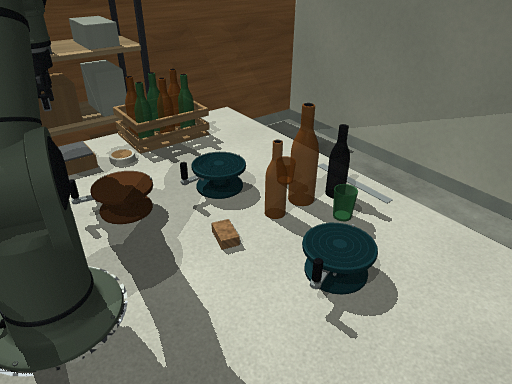

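```bash
cat > h.py <<'E'
from station import bot
import cv2,numpy as np
from scipy.spatial.transform import Rotation as R
def ray(n,px):
    c=bot.camera_model(n); f=192/np.tan(np.radians(c["fov_y"]/2))
    p=np.atleast_2d(px).astype(float)
    d=np.c_[(p[:,0]-c["cx"])/f,(p[:,1]-c["cy"])/f,np.ones(len(p))]
    return c["xyz"],R.from_rotvec(c["orientation"]).apply(d)
def plane(n,px,z):
    o,d=ray(n,px); return o+d*((z-o[2])/d[:,2])[:,None]
def proj(n,P):
    c=bot.camera_model(n); f=192/np.tan(np.radians(c["fov_y"]/2))
    q=R.from_rotvec(c["orientation"]).inv().apply(np.atleast_2d(P)-c["xyz"])
    return np.c_[q[:,0]/q[:,2]*f+c["cx"],q[:,1]/q[:,2]*f+c["cy"]]
def circ(P):
    A=np.c_[2*P[:,:2],np.ones(len(P))]; s=np.linalg.lstsq(A,(P[:,:2]**2).sum(1),rcond=None)[0]
    return s[:2],np.sqrt(s[2]+s[0]**2+s[1]**2)
def tool():
    s=bot.get_state(); return s["tcp_pos"],R.from_rotvec(s["ee_rot"]).as_matrix(),s
def cnts(m,a=20):
    return [c for c in cv2.findContours(m.astype(np.uint8)*255,cv2.RETR_EXTERNAL,cv2.CHAIN_APPROX_NONE)[0] if cv2.contourArea(c)>a]
E
python3 - <<'E'
from h import *
im=cv2.imread("pics/top0.png"); hsv=cv2.cvtColor(im,cv2.COLOR_BGR2HSV)
H,S,V=cv2.split(hsv)
for c in cnts((H>80)&(H<110)&(S>100),1000):
    hull=cv2.convexHull(c)[:,0]
    print("disc",circ(plane("top",hull,.085)),cv2.boundingRect(c))
for c in cnts(V<40,20):
    x,y,w,h=cv2.boundingRect(c); print("dark",x,y,w,h,cv2.contourArea(c),plane("top",[x+w/2,y+h/2],.115)[0])
for c in cnts((H>3)&(H<20)&(S>150)&(V>25),60):
    print("brown",cv2.boundingRect(c))
big=cv2.resize(im[130:270,120:420],None,fx=2.6,fy=2.6,interpolation=cv2.INTER_CUBIC)
cv2.imwrite("pics/c1.png",cv2.convertScaleAbs(big,alpha=1.6))
p,M,s=tool();print(M)
E
```

```text
disc (array([0.5604086 , 0.23253156]), np.float64(0.08271966466061419)) (133, 165, 67, 67)
disc (array([ 0.5671653 , -0.25973065]), np.float64(0.08432198015138402)) (332, 158, 70, 66)
dark 118 374 15 10 73.0 [0.15605454 0.30548446 0.115     ]
dark 12 311 17 73 545.5 [0.22538433 0.54045041 0.115     ]
dark 157 287 23 46 335.5 [0.29879608 0.21487939 0.115     ]
dark 161 245 12 7 57.5 [0.43575271 0.2212965  0.115     ]
dark 386 233 14 8 73.5 [ 0.45203757 -0.30406533  0.115     ]
dark 183 203 17 25 22.5 [0.51146931 0.16536113 0.115     ]
dark 141 198 11 18 22.0 [0.53373045 0.27189228 0.115     ]
dark 364 179 16 10 22.0 [ 0.57870649 -0.26493579  0.115     ]
dark 366 172 20 17 26.0 [ 0.58705423 -0.27516054  0.115     ]
dark 347 166 26 16 38.0 [ 0.60373449 -0.23803746  0.115     ]
dark 341 160 59 51 177.5 [ 0.57512768 -0.26107568  0.115     ]
dark 252 158 8 8 39.5 [0.63834378 0.01092079 0.115     ]
dark 0 141 7 25 102.0 [0.67164647 0.62323792 0.115     ]
dark 244 90 12 12 98.0 [0.80871263 0.02234374 0.115     ]
dark 254 60 23 56 841.0 [ 0.82935174 -0.01691227  0.115     ]
brown (11, 341, 14, 30)
brown (106, 285, 73, 75)
brown (194, 112, 24, 29)
brown (234, 89, 34, 105)
[[ 3.03891737e-01  9.52706542e-01 -2.37353958e-04]
 [ 9.52706104e-01 -3.03891825e-01 -9.15052910e-04]
 [-9.43906821e-04  5.19484532e-05 -9.99999553e-01]]
```

View pics/c1.png

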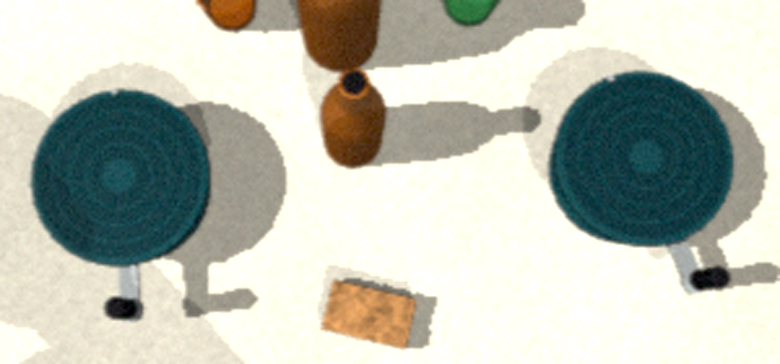

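```bash
python3 - <<'E'
from h import *
im=cv2.imread("pics/top0.png")
def P(a,b,z): return plane("top",[120+(a+.5)/2.6-.5,130+(b+.5)/2.6-.5],z)[0][:2].round(4)
L=P(118,178,.0865);Rr=P(646,156,.0865)
print("hubs",L,Rr)
for n,h,k,r in(("L",L,(123,308),(115,92)),("R",Rr,(710,278),(612,78))):
    K=P(*k,.102);Q=P(*r,.088);d=K-h;e=Q-h
    print(n,"knob",K,np.linalg.norm(d),np.degrees(np.arctan2(*d[::-1])),"rim",Q,np.linalg.norm(e),np.degrees(np.arctan2(*e[::-1])))
print("bottle neck",P(354,83,.228))
s=cv2.imread("pics/side0.png");hsv=cv2.cvtColor(s,cv2.COLOR_BGR2HSV);H,S,V=cv2.split(hsv)
for c in cnts((H>80)&(H<110)&(S>100),300):
    print("side disc",circ(plane("side",cv2.convexHull(c)[:,0],.085)),cv2.boundingRect(c))
for h in(L,Rr): print("hub proj side",proj("side",[*h,.0865]))
print("side dark",[cv2.boundingRect(c) for c in cnts(V<30,60)])
for n in("side",): print("knob proj", proj(n,[[*P(123,308,.102),.102],[*P(710,278,.102),.102]]),"bottle",proj(n,[[*P(354,83,.228),.228],[*P(354,83,.228),0]]))
big=cv2.resize(s[130:300,160:400],None,fx=3.2,fy=3.2,interpolation=cv2.INTER_CUBIC)
cv2.imwrite("pics/c2.png",cv2.convertScaleAbs(big,alpha=1.6))
E
```

```text
hubs [0.5589 0.2354] [ 0.5703 -0.264 ]
L knob [0.437  0.2244] 0.12239530219742908 -174.84371458952373 rim [0.6422 0.2399] 0.08342146006873775 3.0922044864188725
R knob [ 0.4536 -0.3086] 0.12493218160265995 -159.08431764230343 rim [ 0.6467 -0.2367] 0.08113106679934638 19.663325057802577
bottle neck [0.6087 0.0128]
side disc (array([ 0.54141837, -0.28689536]), np.float64(0.10595650732828842)) (303, 223, 74, 71)
side disc (array([0.52447155, 0.17988894]), np.float64(0.1242947378065178)) (192, 152, 53, 47)
hub proj side [[217.47776509 162.50495306]]
hub proj side [[339.50547368 243.02989718]]
side dark [(0, 270, 94, 59), (320, 258, 56, 36), (312, 258, 18, 24), (197, 165, 49, 34), (180, 163, 8, 17), (47, 136, 32, 75), (326, 125, 24, 73), (0, 117, 42, 8), (118, 53, 9, 26), (32, 49, 22, 60), (31, 40, 20, 9), (0, 7, 30, 25), (135, 0, 15, 91), (108, 0, 12, 35)]
knob proj [[183.95076669 170.56940665]
 [317.29592042 269.81132668]] bottle [[277.28458277 141.06604934]
 [274.23424884 212.80388799]]
```

View pics/c2.png

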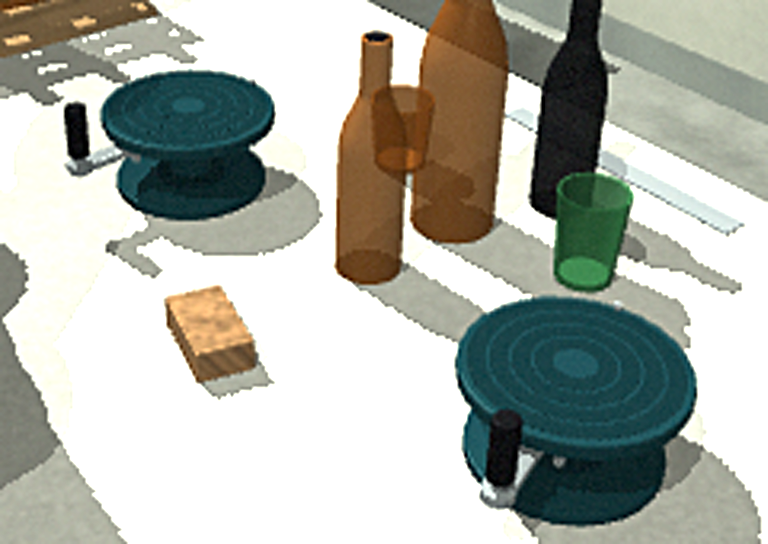

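>>> send_rows(motion=[-2.4, 3, 0, 0, 0.3, -4.8, 6, 0, 0, 0.6, -7.2, 9, 0, 0, 0.6, -9.6, 12, 0, 0, 0.6, -12, 15, 0, 0, 0.6])

```text
clock: 0.52
tcp_pos: [0.297, 0.4337, 0.2311]
ee_rot: [2.536, 1.853, -0.001]
force: [1.2, 0.5, 0.7]
gripper_width: 0.0342
```

>>> send_rows(motion=[-2.4, 3, 0, 0, 0.6, -4.8, 6, 0, 0, 0.6, -7.2, 9, 0, 0, 0.6, -9.6, 12, 0, 0, 0.6, -12, 15, 0, 0, 0.6])

```text
clock: 0.93
tcp_pos: [0.4034, 0.2738, 0.2313]
ee_rot: [-2.537, -1.853, 0.0]
force: [0.7, 0.1, 0.3]
gripper_width: 0.0342
```

>>> send_rows(motion=[-2, 2.4, 1, -6, 0.6, -3.85, 4.8, 2, -12, 0.6, -3.85, 4.8, 3, -18, 0.6, -3.85, 4.8, 4, -22.8, 0.6, -3.85, 4.8, 4, -22.8, 0.6])

```text
clock: 1.35
tcp_pos: [0.4363, 0.2233, 0.1897]
ee_rot: [-2.116, -2.321, 0.004]
force: [-0.3, 0.1, 0.3]
gripper_width: 0.034
```

```bash
python3 - <<'E'
from h import *
p,M,s=tool();print(s["clock"],p,M[:,0],M[:,2],s["force"],s["gripper_width"])
d=np.array([.437,.2244,.092])-p;print("tool cm",(M.T@d*100).round(2))
im=bot.capture("side");cv2.imwrite("pics/s1.png",cv2.convertScaleAbs(cv2.resize(im[60:260,120:320],None,fx=3,fy=3),alpha=1.5))
E
```

```text
1.35 [0.43631124 0.22331764 0.18969159] [-0.09221744  0.99573818 -0.00119582] [-0.00234427 -0.00141804 -0.99999625] [-0.25865916  0.11300066  0.34755958] 0.034011849143322906
tool cm [0.11 0.1  9.77]
```

View pics/s1.png

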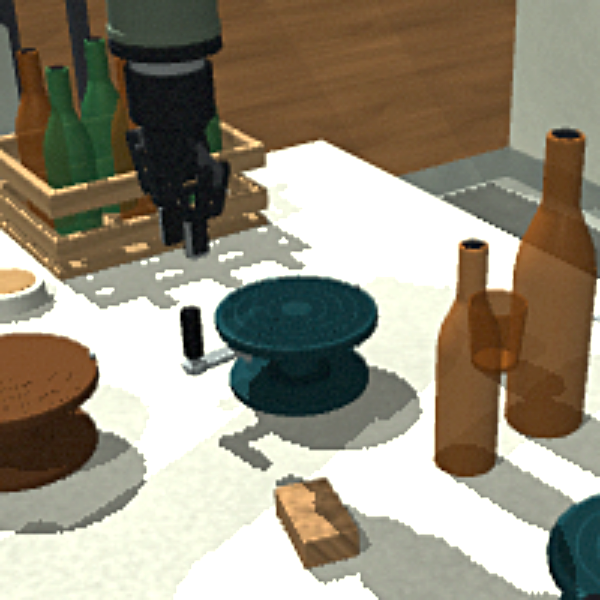

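>>> send_rows(motion=[0.1, 0.1, 2, 0, 0.6, 0.1, 0.1, 4, 0, 0.6, 0.1, 0.1, 5, 0, 0.6, 0.1, 0.1, 6, 0, 0.6, 0.1, 0.1, 6.4, 0, 0.6])

```text
clock: 1.82
tcp_pos: [0.4375, 0.2255, 0.1266]
ee_rot: [-2.121, -2.317, 0.001]
force: [-0.9, 0.6, 0.3]
gripper_width: 0.0343
```

>>> send_rows(motion=[0, 0, 0.7, 0, 0.6, 0, 0, 1.4, 0, 0.6, 0, 0, 2.1, 0, 0.6, 0, 0, 2.8, 0, 0.6, 0, 0, 3.4, 0, 0.6])

```text
clock: 2.23
tcp_pos: [0.4377, 0.2254, 0.0927]
ee_rot: [2.12, 2.318, -0.0]
force: [-1.0, 0.2, -1.0]
gripper_width: 0.0343
```

>>> send_rows(motion=[-0.1, 0, 0, 0, 0.6, -0.2, 0, 0, 0, 0.6, -0.3, 0, 0, 0, 0.6, -0.4, 0, 0, 0, 0.6, -0.4, 0, 0, 0, 0.6])

```text
clock: 2.65
tcp_pos: [0.4383, 0.2212, 0.0936]
ee_rot: [2.121, 2.318, 0.001]
force: [-0.3, -1.1, 0.4]
gripper_width: 0.034
```

```bash
python3 -c "
from h import *
p,M,s=tool();print(s['clock'],p,M.T@s['force'],s['wrist_torque'],s['gripper_width'])"
```

```text
2.65 [0.43833741 0.22122944 0.09360747] [-1.06138796 -0.43942586 -0.4428595 ] [-0.02296311 -0.0269605   0.01533645] 0.03403603277764592
```

>>> send_rows(motion=[-0.1, 0, 0, 0, 0.6, -0.2, 0, 0, 0, 0.6, -0.3, 0, 0, 0, 0.6, -0.3, 0, 0, 0, 0.6, -0.3, 0, 0, 0, 0.6])

```text
clock: 3.07
tcp_pos: [0.4384, 0.2184, 0.0933]
ee_rot: [2.12, 2.318, 0.0]
force: [-0.5, 0.2, 0.2]
gripper_width: 0.034
```

>>> send_rows(motion=[-0.08, 0, 0, 0, 0.6, -0.15, 0, 0, 0, 0.6, -0.15, 0, 0, 0, 0.6, -0.15, 0, 0, 0, 0.6, -0.15, 0, 0, 0, 0.6])

```text
clock: 3.48
tcp_pos: [0.4385, 0.2169, 0.0933]
ee_rot: [-2.12, -2.318, 0.0]
force: [0.2, -0.7, -0.9]
gripper_width: 0.0342
```

>>> send_rows(motion=[-0.1, 0, 0, 0, 0.6, -0.2, 0, 0, 0, 0.6, -0.2, 0, 0, 0, 0.6, -0.2, 0, 0, 0, 0.6, -0.2, 0, 0, 0, 0.6])

```text
clock: 3.9
tcp_pos: [0.4387, 0.2149, 0.0933]
ee_rot: [2.12, 2.318, 0.0]
force: [-0.0, 0.7, 0.7]
gripper_width: 0.0343
```

```bash
python3 - <<'E'
from h import *
bot.capture("top")
for i in range(3):
    im=bot.capture("top");print(bot.get_state()["clock"],bot.get_state()["force"])
cv2.imwrite("pics/t2.png",im)
E
```

```text
4.0 [-0.43431519 -0.62528137 -1.25761456]
4.05 [-0.41849204 -1.11221034  0.06936031]
4.1 [-0.46593579 -0.02886313  0.33677286]
```

>>> send_rows(motion=[-0.1, 0, 0, 0, 0.6, -0.2, 0, 0, 0, 0.6, -0.2, 0, 0, 0, 0.6, -0.2, 0, 0, 0, 0.6, -0.2, 0, 0, 0, 0.6])

```text
clock: 4.52
tcp_pos: [0.4388, 0.2134, 0.0933]
ee_rot: [-2.12, -2.318, -0.001]
force: [-1.4, 5.1, -0.9]
gripper_width: 0.0341
```

```bash
cat > f.py <<'E'
from h import *
F=[]
for i in range(4): bot.capture("top");p,M,s=tool();F.append(M.T@s["force"])
print(s["clock"],p,"toolF mean",np.mean(F,0).round(2),"fx",np.array(F)[:,0].round(1),s["gripper_width"])
E
python3 f.py
```

```text
4.7167 [0.43879543 0.21340571 0.09332616] toolF mean [ 5.26 -1.14  0.88] fx [5.3 6.  4.6 5.1] 0.034519016447099614
```

>>> send_rows(motion=[0.4, 0, 0, 0, 0.6, 0.8, 0, 0, 0, 0.6, 1.2, 0, 0, 0, 0.6, 1.5, 0, 0, 0, 0.6, 1.7, 0, 0, 0, 0.6])

```text
clock: 5.13
tcp_pos: [0.4373, 0.2303, 0.0933]
ee_rot: [2.12, 2.319, -0.0]
force: [-0.2, -0.7, 0.7]
gripper_width: 0.034
```

>>> send_rows(motion=[0.1, 0, 0, 0, 0.6, 0.1, 0, 0, 0, 0.6, 0.1, 0, 0, 0, 0.6, 0.1, 0, 0, 0, 0.6, 0.1, 0, 0, 0, 0.6])

```text
clock: 5.55
tcp_pos: [0.4373, 0.2307, 0.0933]
ee_rot: [2.121, 2.318, -0.0]
force: [0.1, -0.8, -0.0]
gripper_width: 0.034
```

>>> send_rows(motion=[0.1, 0, 0, 0, 0.6, 0.2, 0, 0, 0, 0.6, 0.2, 0, 0, 0, 0.6, 0.2, 0, 0, 0, 0.6, 0.2, 0, 0, 0, 0.6])

```text
clock: 5.97
tcp_pos: [0.4371, 0.2329, 0.0933]
ee_rot: [2.12, 2.318, 0.0]
force: [-0.5, -0.5, 0.3]
gripper_width: 0.0341
```

>>> send_rows(motion=[0.1, 0, 0, 0, 0.6, 0.2, 0, 0, 0, 0.6, 0.2, 0, 0, 0, 0.6, 0.2, 0, 0, 0, 0.6, 0.2, 0, 0, 0, 0.6])

```text
clock: 6.38
tcp_pos: [0.4369, 0.2349, 0.0933]
ee_rot: [-2.12, -2.318, -0.0]
force: [-0.7, -0.6, -0.5]
gripper_width: 0.0341
```

>>> send_rows(motion=[0.1, 0, 0, 0, 0.6, 0.2, 0, 0, 0, 0.6, 0.2, 0, 0, 0, 0.6, 0.2, 0, 0, 0, 0.6, 0.2, 0, 0, 0, 0.6])

```text
clock: 6.8
tcp_pos: [0.4368, 0.2369, 0.0933]
ee_rot: [2.12, 2.318, 0.0]
force: [0.3, -1.1, 0.6]
gripper_width: 0.0341
```

>>> send_rows(motion=[0.1, 0, 0, 0, 0.6, 0.2, 0, 0, 0, 0.6, 0.2, 0, 0, 0, 0.6, 0.2, 0, 0, 0, 0.6, 0.2, 0, 0, 0, 0.6])

```text
clock: 7.22
tcp_pos: [0.4366, 0.2381, 0.0933]
ee_rot: [2.121, 2.317, -0.001]
force: [1.1, -5.7, 2.2]
gripper_width: 0.034
```

```bash
python3 f.py
```

```text
7.4167 [0.43660857 0.23809574 0.09325379] toolF mean [-6.13  0.32 -1.39] fx [-6.1 -6.3 -6.  -6.1] 0.0337612977746019
```

>>> send_rows(motion=[-0.4, 0, 0, 0, 0.6, -0.7, 0, 0, 0, 0.6, -0.7, 0, -2, 0, 0.6, -0.7, 0, -5, 0, 0.6, -0.7, 0, -9, 0, 0.6])

```text
clock: 7.83
tcp_pos: [0.4361, 0.2311, 0.1828]
ee_rot: [-2.12, -2.317, 0.006]
force: [1.0, 0.6, 0.8]
gripper_width: 0.0342
```

>>> send_rows(motion=[-3, 0, -1, 0, 0.6, -7, 0, -1, 0, 0.6, -11, 0, -1, 0, 0.6, -15, 0, -1, 0, 0.6, -19, 0, -1, 0, 0.6])

```text
clock: 8.25
tcp_pos: [0.4539, 0.0408, 0.1936]
ee_rot: [2.12, 2.318, 0.001]
force: [2.4, 0.8, -0.0]
gripper_width: 0.0341
```

>>> send_rows(motion=[-4, -0.4, 0, 0, 0.6, -8, -0.8, 0, 0, 0.6, -12, -1.2, 0, 0, 0.6, -16, -1.6, 0, 0, 0.6, -20, -2, 0, 0, 0.6])

```text
clock: 8.67
tcp_pos: [0.4515, -0.1604, 0.1935]
ee_rot: [2.12, 2.318, 0.001]
force: [1.6, -0.1, 1.0]
gripper_width: 0.0341
```

>>> send_rows(motion=[-4, -0.4, 0, 0, 0.6, -8, -0.8, 0, -5, 0.6, -12, -1, 0, -10, 0.6, -14.2, -1.2, 0, -15.8, 0.6, -14.2, -1.2, 0, -15.8, 0.6])

```text
clock: 9.08
tcp_pos: [0.4513, -0.3061, 0.1932]
ee_rot: [1.779, 2.588, -0.002]
force: [-1.3, 0.3, -1.0]
gripper_width: 0.0341
```

```bash
python3 - <<'E'
from h import *
im=bot.capture("top");cv2.imwrite("pics/t3.png",cv2.convertScaleAbs(cv2.resize(im[130:270,120:420],None,fx=2.6,fy=2.6,interpolation=cv2.INTER_CUBIC),alpha=1.6))
p,M,s=tool();print(s["clock"],p,M[:,0],s["force"],s["gripper_width"],s["qpos"])
d=np.array([.4536,-.3086,.092])-p;print("tool cm",(M.T@d*100).round(2),np.degrees(np.arctan2(M[1,0],M[0,0])))
E
```

```text
9.1333 [ 0.45165682 -0.30340492  0.19299965] [-3.54464844e-01  9.35069311e-01 -2.41530101e-04] [0.38408513 1.44786254 0.20529957] 0.03403504610566455 [ 0.41558476  0.44200865  0.08960097  1.85820508 -0.05069841  0.84361166
  2.46347264]
tool cm [-0.55  0.   10.1 ] 110.76065012122234
```

View pics/t3.png

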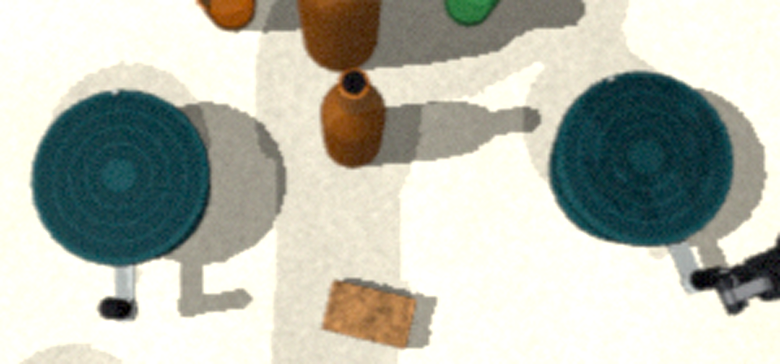

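>>> send_rows(motion=[0, 0, 0, 7, 0.6, 0, 0, 0, 14, 0.6, 0, 0, 0, 21, 0.6, 0, 0, 0, 28, 0.6, 0, 0, 0, 35, 0.6])

```text
clock: 9.55
tcp_pos: [0.4528, -0.2998, 0.1933]
ee_rot: [-2.483, -1.924, -0.001]
force: [0.1, 1.2, -0.3]
gripper_width: 0.0341
```

>>> send_rows(motion=[0, 0, 0, 7, 0.6, 0, 0, 0, 14, 0.6, 0, 0, 0, 21, 0.6, 0, 0, 0, 28, 0.6, 0, 0, 0, 35, 0.6])

```text
clock: 9.97
tcp_pos: [0.4528, -0.2997, 0.1933]
ee_rot: [-2.947, -1.089, -0.001]
force: [-0.5, 0.9, 0.0]
gripper_width: 0.0339
```

>>> send_rows(motion=[0, 0, 0, 7, 0.6, 0, 0, 0, 14, 0.6, 0, 0, 0, 21, 0.6, 0, 0, 0, 28, 0.6, 0, 0, 0, 35, 0.6])

```text
clock: 10.38
tcp_pos: [0.4529, -0.2997, 0.1933]
ee_rot: [-3.137, -0.152, -0.001]
force: [-0.3, 0.4, 1.1]
gripper_width: 0.0341
```

>>> send_rows(motion=[0, 0, 0, 7, 0.6, 0, 0, 0, 14, 0.6, 0, 0, 0, 21, 0.6, 0, 0, 0, 28, 0.6, 0, 0, 0, 35, 0.6])

```text
clock: 10.8
tcp_pos: [0.4528, -0.2997, 0.1933]
ee_rot: [-3.038, 0.798, -0.0]
force: [0.2, 0.2, -0.5]
gripper_width: 0.0343
```

>>> send_rows(motion=[0, 0, 0, 7, 0.6, 0, 0, 0, 14, 0.6, 0, 0, 0, 21, 0.6, 0, 0, 0, 28, 0.6, 0, 0, 0, 35, 0.6])

```text
clock: 11.22
tcp_pos: [0.4529, -0.2997, 0.1933]
ee_rot: [-2.657, 1.675, -0.0]
force: [0.9, 0.1, -0.4]
gripper_width: 0.0338
```

>>> send_rows(motion=[0, 0, 0, 5, 0.6, 0, 0, 0, 5, 0.6, 0, 0, 0, 5, 0.6, 0, 0, 0, 5, 0.6, 0, 0, 0, 5, 0.6])

```text
clock: 11.63
tcp_pos: [0.4527, -0.3006, 0.1934]
ee_rot: [-2.589, 1.778, -0.0]
force: [-0.3, -0.4, 0.3]
gripper_width: 0.0342
```

```bash
python3 - <<'E'
from h import *
p,M,s=tool();print(s["clock"],p,M[:,0],s["force"],s["gripper_width"],s["qpos"])
d=np.array([.4536,-.3086,.092])-p;print("tool cm",(M.T@d*100).round(2),np.degrees(np.arctan2(M[1,0],M[0,0])))
E
```

```text
11.6333 [ 0.45270507 -0.30059424  0.19336233] [ 3.58923562e-01 -9.33366933e-01 -2.11963189e-04] [-0.27544371 -0.42074379  0.31633127] 0.0341781894003326 [-0.14485878  0.62265712  0.92253356  1.88606232 -0.61204214  0.94401612
 -0.13765549]
tool cm [ 0.78  0.21 10.14] -68.96589651702205
```

>>> send_rows(motion=[0.4, 0.1, 1, 0, 0.6, 0.78, 0.2, 2.5, 0, 0.6, 0.78, 0.2, 4, 0, 0.6, 0.78, 0.2, 5.5, 0, 0.6, 0.78, 0.2, 5.5, 0, 0.6])

```text
clock: 12.05
tcp_pos: [0.4525, -0.3083, 0.1357]
ee_rot: [2.588, -1.781, -0.005]
force: [-0.5, -0.0, -0.2]
gripper_width: 0.0342
```

```bash
python3 - <<'E'
from h import *
im=bot.capture("side");cv2.imwrite("pics/s3.png",cv2.convertScaleAbs(cv2.resize(im[190:310,250:400],None,fx=4,fy=4,interpolation=cv2.INTER_CUBIC),alpha=1.6))
p,M,s=tool();print(s["clock"],p,s["force"],s["qpos"])
d=np.array([.4536,-.3086,.092])-p;print("tool cm",(M.T@d*100).round(2),np.degrees(np.arctan2(M[1,0],M[0,0])))
E
```

```text
12.1 [ 0.45281843 -0.30883042  0.13716544] [-0.18203228  0.02776538  0.13300788] [-0.07237052  0.69811658  0.8393617   1.91589344 -0.69159203  0.84737394
 -0.06920002]
tool cm [ 0.01 -0.09  4.52] -69.09218179608612
```

View pics/s3.png

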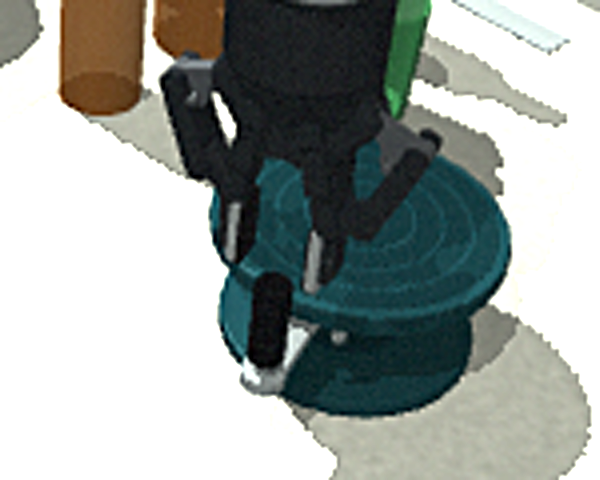

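>>> send_rows(motion=[0, -0.1, 1, 0, 0.6, 0, -0.1, 2, 0, 0.6, 0, -0.1, 3, 0, 0.6, 0, -0.1, 4, 0, 0.6, 0, -0.1, 4.4, 0, 0.6])

```text
clock: 12.52
tcp_pos: [0.4541, -0.3081, 0.0927]
ee_rot: [2.588, -1.781, -0.002]
force: [-0.9, -0.1, -0.3]
gripper_width: 0.0344
```

>>> send_rows(motion=[0.1, 0, 0, 0, 0.6, 0.2, 0, 0, 0, 0.6, 0.3, 0, 0, 0, 0.6, 0.4, 0, 0, 0, 0.6, 0.4, 0, 0, 0, 0.6])

```text
clock: 12.93
tcp_pos: [0.4562, -0.3126, 0.0947]
ee_rot: [2.588, -1.782, 0.001]
force: [0.2, -0.0, -0.1]
gripper_width: 0.0344
```

```bash
python3 f.py
```

```text
13.1333 [ 0.45598853 -0.31221375  0.09442754] toolF mean [ 0.11 -0.21 -0.25] fx [-0.2 -0.3  1.3 -0.3] 0.034103157697147994
```

>>> send_rows(motion=[0.1, 0, 0, 0, 0.6, 0.2, 0, 0, 0, 0.6, 0.2, 0, 0, 0, 0.6, 0.2, 0, 0, 0, 0.6, 0.2, 0, 0, 0, 0.6])

```text
clock: 13.55
tcp_pos: [0.4566, -0.3141, 0.0943]
ee_rot: [2.588, -1.782, 0.0]
force: [0.1, -0.1, -0.5]
gripper_width: 0.0342
```

>>> send_rows(motion=[0.1, 0, 0, 0, 0.6, 0.2, 0, 0, 0, 0.6, 0.2, 0, 0, 0, 0.6, 0.2, 0, 0, 0, 0.6, 0.2, 0, 0, 0, 0.6])

```text
clock: 13.97
tcp_pos: [0.4574, -0.316, 0.0943]
ee_rot: [2.588, -1.782, 0.0]
force: [0.8, -0.3, -0.6]
gripper_width: 0.0346
```

>>> send_rows(motion=[0.1, 0, 0, 0, 0.6, 0.2, 0, 0, 0, 0.6, 0.2, 0, 0, 0, 0.6, 0.2, 0, 0, 0, 0.6, 0.2, 0, 0, 0, 0.6])

```text
clock: 14.38
tcp_pos: [0.4581, -0.3179, 0.0943]
ee_rot: [2.588, -1.782, 0.0]
force: [0.1, -0.3, 0.4]
gripper_width: 0.0343
```

>>> send_rows(motion=[0.1, 0, 0, 0, 0.6, 0.2, 0, 0, 0, 0.6, 0.2, 0, 0, 0, 0.6, 0.2, 0, 0, 0, 0.6, 0.2, 0, 0, 0, 0.6])

```text
clock: 14.8
tcp_pos: [0.4588, -0.3197, 0.0943]
ee_rot: [2.588, -1.782, 0.0]
force: [-0.6, 0.2, -0.1]
gripper_width: 0.034
```

>>> send_rows(motion=[0.1, 0, 0, 0, 0.6, 0.2, 0, 0, 0, 0.6, 0.2, 0, 0, 0, 0.6, 0.2, 0, 0, 0, 0.6, 0.2, 0, 0, 0, 0.6])

```text
clock: 15.22
tcp_pos: [0.4595, -0.3216, 0.0943]
ee_rot: [2.588, -1.782, 0.0]
force: [0.2, -0.0, -0.1]
gripper_width: 0.034
```

>>> send_rows(motion=[0.1, 0, 0, 0, 0.6, 0.2, 0, 0, 0, 0.6, 0.2, 0, 0, 0, 0.6, 0.2, 0, 0, 0, 0.6, 0.2, 0, 0, 0, 0.6])

```text
clock: 15.63
tcp_pos: [0.4602, -0.3235, 0.0943]
ee_rot: [2.588, -1.782, 0.0]
force: [0.1, 0.2, -0.4]
gripper_width: 0.0341
```

>>> send_rows(motion=[0.1, 0, 0, 0, 0.6, 0.2, 0, 0, 0, 0.6, 0.2, 0, 0, 0, 0.6, 0.2, 0, 0, 0, 0.6, 0.2, 0, 0, 0, 0.6])

```text
clock: 16.05
tcp_pos: [0.4609, -0.3253, 0.0943]
ee_rot: [2.588, -1.782, 0.0]
force: [-0.1, -0.6, 0.4]
gripper_width: 0.0342
```

```bash
python3 - <<'E'
from h import *
p,M,s=tool();print(M.T@s["force"],s["qpos"])
im=bot.capture("side");cv2.imwrite("pics/s4.png",cv2.convertScaleAbs(cv2.resize(im[190:310,250:400],None,fx=4,fy=4,interpolation=cv2.INTER_CUBIC),alpha=1.6))
E
```

```text
[ 0.50538983  0.2644685  -0.37425167] [-8.89063154e-04  7.70806873e-01  7.70500530e-01  1.89872758e+00
 -7.52658896e-01  7.89251766e-01 -1.54675695e-02]
```

View pics/s4.png

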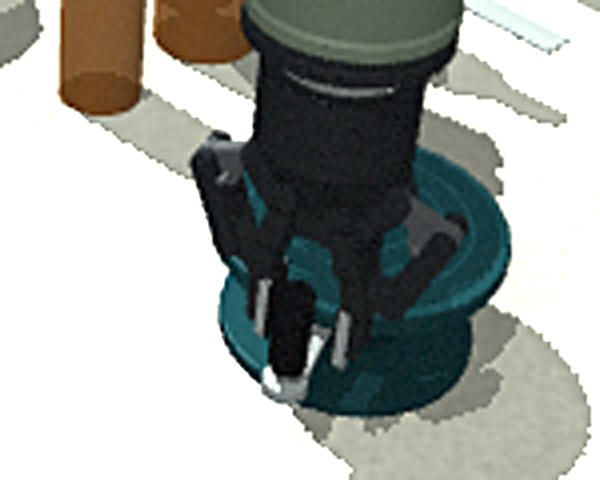

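>>> send_rows(motion=[0.1, 0, 0, 0, 0.6, 0.2, 0, 0, 0, 0.6, 0.2, 0, 0, 0, 0.6, 0.2, 0, 0, 0, 0.6, 0.2, 0, 0, 0, 0.6])

```text
clock: 16.52
tcp_pos: [0.4616, -0.3269, 0.0943]
ee_rot: [-2.587, 1.781, 0.001]
force: [-1.2, 3.7, 0.8]
gripper_width: 0.0341
```

```bash
python3 f.py
```

```text
16.7167 [ 0.46155873 -0.32701531  0.09426351] toolF mean [-4.51 -0.66 -1.76] fx [-4.3 -4.6 -4.2 -5. ] 0.03390577255393484
```

>>> send_rows(motion=[-0.4, 0, 0, 0, 0.6, -0.8, 0, 0, 0, 0.6, -1.2, 0, 0, 0, 0.6, -1.4, 0, 0, 0, 0.6, -1.6, 0, 0, 0, 0.6])

```text
clock: 17.13
tcp_pos: [0.4559, -0.312, 0.0944]
ee_rot: [2.588, -1.781, 0.001]
force: [0.0, -1.5, 0.6]
gripper_width: 0.034
```

>>> send_rows(motion=[-0.15, 0, 0, 0, 0.6, -0.3, 0, 0, 0, 0.6, -0.45, 0, 0, 0, 0.6, -0.6, 0, 0, 0, 0.6, -0.6, 0, 0, 0, 0.6])

```text
clock: 17.55
tcp_pos: [0.4537, -0.3064, 0.0943]
ee_rot: [-2.588, 1.781, 0.0]
force: [0.2, 0.5, 0.6]
gripper_width: 0.0342
```

```bash
python3 f.py
```

```text
17.75 [ 0.45379874 -0.30664979  0.09429323] toolF mean [ 0.21 -0.06  0.22] fx [ 0.2 -0.   0.8 -0.1] 0.03424749438925111
```

>>> send_rows(motion=[-0.1, 0, 0, 0, 0.6, -0.2, 0, 0, 0, 0.6, -0.3, 0, 0, 0, 0.6, -0.3, 0, 0, 0, 0.6, -0.3, 0, 0, 0, 0.6])

```text
clock: 18.17
tcp_pos: [0.4527, -0.3037, 0.0943]
ee_rot: [-2.588, 1.781, 0.0]
force: [0.2, 0.7, 1.0]
gripper_width: 0.034
```

>>> send_rows(motion=[-0.1, 0, 0, 0, 0.6, -0.2, 0, 0, 0, 0.6, -0.2, 0, 0, 0, 0.6, -0.2, 0, 0, 0, 0.6, -0.2, 0, 0, 0, 0.6])

```text
clock: 18.58
tcp_pos: [0.452, -0.3019, 0.0943]
ee_rot: [-2.588, 1.781, 0.0]
force: [0.5, -0.2, 0.2]
gripper_width: 0.0341
```

>>> send_rows(motion=[-0.1, 0, 0, 0, 0.6, -0.2, 0, 0, 0, 0.6, -0.3, 0, 0, 0, 0.6, -0.3, 0, 0, 0, 0.6, -0.3, 0, 0, 0, 0.6])

```text
clock: 19.0
tcp_pos: [0.4509, -0.299, 0.0943]
ee_rot: [-2.588, 1.781, 0.0]
force: [0.1, -0.1, 0.2]
gripper_width: 0.0341
```

>>> send_rows(motion=[-0.1, 0, 0, 0, 0.6, -0.2, 0, 0, 0, 0.6, -0.3, 0, 0, 0, 0.6, -0.3, 0, 0, 0, 0.6, -0.3, 0, 0, 0, 0.6])

```text
clock: 19.42
tcp_pos: [0.4498, -0.2962, 0.0943]
ee_rot: [-2.588, 1.781, 0.0]
force: [0.5, -0.0, 0.5]
gripper_width: 0.0344
```

Travel so far is 33 mm, so I go back to 2 mm steps.

>>> send_rows(motion=[-0.1, 0, 0, 0, 0.6, -0.2, 0, 0, 0, 0.6, -0.2, 0, 0, 0, 0.6, -0.2, 0, 0, 0, 0.6, -0.2, 0, 0, 0, 0.6])

```text
clock: 19.83
tcp_pos: [0.4491, -0.2944, 0.0943]
ee_rot: [2.588, -1.781, -0.0]
force: [-0.7, -0.8, 1.0]
gripper_width: 0.0339
```

>>> send_rows(motion=[-0.1, 0, 0, 0, 0.6, -0.2, 0, 0, 0, 0.6, -0.2, 0, 0, 0, 0.6, -0.2, 0, 0, 0, 0.6, -0.2, 0, 0, 0, 0.6])

```text
clock: 20.25
tcp_pos: [0.4484, -0.2926, 0.0943]
ee_rot: [-2.588, 1.781, 0.0]
force: [-0.3, 1.0, 0.3]
gripper_width: 0.0342
```

>>> send_rows(motion=[-0.1, 0, 0, 0, 0.6, -0.2, 0, 0, 0, 0.6, -0.2, 0, 0, 0, 0.6, -0.2, 0, 0, 0, 0.6, -0.2, 0, 0, 0, 0.6])

```text
clock: 20.67
tcp_pos: [0.4477, -0.2907, 0.0943]
ee_rot: [-2.588, 1.781, 0.0]
force: [-0.2, -0.1, -0.1]
gripper_width: 0.0337
```

>>> send_rows(motion=[-0.1, 0, 0, 0, 0.6, -0.2, 0, 0, 0, 0.6, -0.2, 0, 0, 0, 0.6, -0.2, 0, 0, 0, 0.6, -0.2, 0, 0, 0, 0.6])

```text
clock: 21.08
tcp_pos: [0.4471, -0.2892, 0.0944]
ee_rot: [2.587, -1.782, 0.001]
force: [2.4, -5.2, -3.7]
gripper_width: 0.0339
```

>>> send_rows(motion=[0.4, 0, 0, 0, 0.6, 0.7, 0, 0, 0, 0.6, 0.7, 0, -2, 0, 0.6, 0.7, 0, -5, 0, 0.6, 0.7, 0, -9, 0, 0.6])

```text
clock: 21.5
tcp_pos: [0.4483, -0.295, 0.1839]
ee_rot: [2.586, -1.782, -0.006]
force: [0.0, -0.3, 1.2]
gripper_width: 0.0339
```

>>> send_rows(motion=[0, 0, -4, 4, 0.3, 0, 0, -8, 8, 0.3, 0, 0, -12, 13, 0.3, 0, 0, -14, 17, 0.3, 0, 0, -14, 21, 0.3])

```text
clock: 21.92
tcp_pos: [0.4503, -0.2964, 0.3284]
ee_rot: [-2.214, 2.226, -0.007]
force: [0.0, 0.4, 0.8]
gripper_width: 0.0601
```

```bash
python3 - <<'E'
from h import *
p,M,s=tool();print(s["clock"],p,s["qpos"])
d=np.array([.6087,.0128,.32])-p;print("tool cm",(M.T@d*100).round(2),np.degrees(np.arctan2(M[1,0],M[0,0])))
print("tall base",plane("side",[160+454/3.2,130+220/3.2],0),"mouth",plane("top",[249.5,95.5],.30),"small base",plane("side",[160+369/3.2,130+267/3.2],0))
im=bot.capture("top");cv2.imwrite("pics/t4.png",cv2.convertScaleAbs(cv2.resize(im[130:270,120:420],None,fx=2.6,fy=2.6,interpolation=cv2.INTER_CUBIC),alpha=1.6))
E
```

```text
21.9167 [ 0.4502614  -0.29641635  0.32838271] [-0.31560338  0.53124171  1.19155015  1.73870358 -0.5248346   1.23182201
 -0.56565457]
tool cm [-31.   -15.68   0.86] -90.28711974226204
tall base [[0.72577367 0.02114362 0.        ]] mouth [[0.72278631 0.02331506 0.3       ]] small base [[6.09177224e-01 8.43818614e-03 1.11022302e-16]]
```

View pics/t4.png

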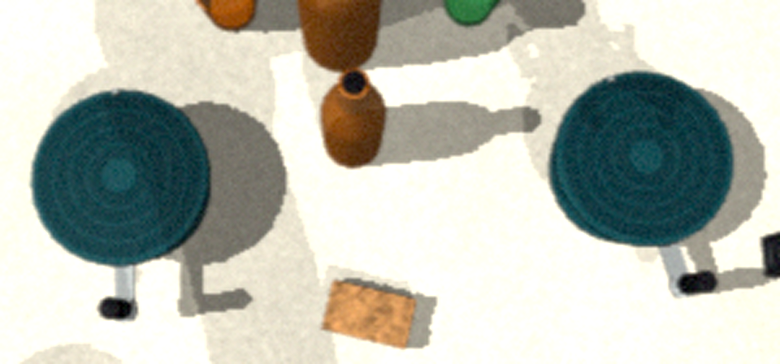

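>>> send_rows(motion=[-3.1, -1.57, 0, 0, 0.1, -6.2, -3.14, 0, 0, 0.1, -9.3, -4.7, 0, 0, 0.1, -12.4, -6.3, 0, 0, 0.1, -15.5, -7.85, 0, 0, 0.1])

```text
clock: 22.38
tcp_pos: [0.5285, -0.1388, 0.3237]
ee_rot: [2.221, -2.221, -0.002]
force: [1.5, -0.4, -0.5]
gripper_width: 0.0772
```

>>> send_rows(motion=[-3.1, -1.57, 0, 0, 0.1, -6.2, -3.14, 0, 0, 0.1, -9.3, -4.7, 0, 0, 0.1, -12.4, -6.3, 0, 0, 0.1, -15.5, -7.85, 0, 0, 0.1])

```text
clock: 22.8
tcp_pos: [0.6073, 0.0161, 0.3235]
ee_rot: [2.221, -2.221, -0.002]
force: [0.5, -0.6, 0.7]
gripper_width: 0.0768
```

>>> send_rows(motion=[0, 0, 1, 0, 0.1, 0, 0, 2, 0, 0.1, 0, 0, 2.5, 0, 0.1, 0, 0, 2.5, 0, 0.1, 0, 0, 2.5, 0, 0.1])

```text
clock: 23.22
tcp_pos: [0.6066, 0.0132, 0.2993]
ee_rot: [2.218, -2.225, -0.001]
force: [-0.9, 0.3, -0.0]
gripper_width: 0.0771
```

```bash
python3 - <<'E'
from h import *
p,M,s=tool();print(s["clock"],p,s["qpos"],s["gripper_width"])
d=np.array([.6087,.012,.19])-p;print("tool cm",(M.T@d*100).round(2),np.degrees(np.arctan2(M[1,0],M[0,0])))
im=bot.capture("side");cv2.imwrite("pics/s5.png",cv2.convertScaleAbs(cv2.resize(im[30:230,200:400],None,fx=3,fy=3,interpolation=cv2.INTER_CUBIC),alpha=1.6))
E
```

```text
23.2167 [0.60656616 0.0131818  0.29930699] [-0.79515772  0.71455379  1.17594823  1.6021268  -0.68040645  1.29201643
 -1.08285508] 0.0770936943322665
tool cm [ 0.12 -0.22 10.93] -90.17479808522626
```

View pics/s5.png

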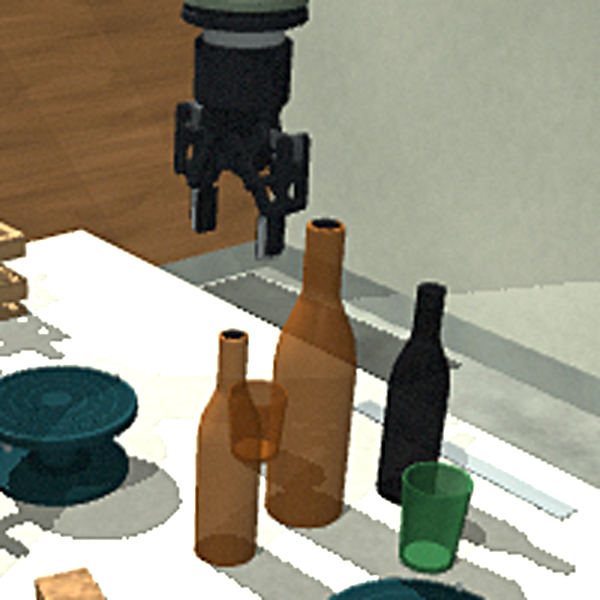

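>>> send_rows(motion=[0.1, -0.2, 2.5, 0, 0.1, 0.1, -0.2, 5, 0, 0.1, 0.1, -0.2, 7.5, 0, 0.1, 0.1, -0.2, 10, 0, 0.1, 0.1, -0.2, 10.9, 0, 0.1])

```text
clock: 23.68
tcp_pos: [0.608, 0.0132, 0.188]
ee_rot: [2.218, -2.223, -0.003]
force: [0.8, 0.2, 0.2]
gripper_width: 0.0768
```

>>> send_rows(motion=[0, 0, 0, 0, 0.3, 0, 0, 0, 0, 0.5, 0, 0, 0, 0, 0.6, 0, 0, 0, 0, 0.8, 0, 0, 0, 0, 1])

```text
clock: 24.1
tcp_pos: [0.6097, 0.0129, 0.1919]
ee_rot: [-2.219, 2.222, -0.003]
force: [-1.0, -1.8, 7.7]
gripper_width: 0.0258
```

>>> send_rows(motion=[0, 0, 0, 0, 1, 0, 0, 0, 0, 1, 0, 0, 0, 0, 1, 0, 0, 0, 0, 1, 0, 0, 0, 0, 1])

```text
clock: 24.52
tcp_pos: [0.6097, 0.0128, 0.1918]
ee_rot: [-2.218, 2.222, -0.003]
force: [-0.2, -1.4, 7.6]
gripper_width: 0.026
```

>>> send_rows(motion=[0, 0, -0.5, 0, 1, 0, 0, -1.5, 0, 1, 0, 0, -3, 0, 1, 0, 0, -4.5, 0, 1, 0, 0, -5, 0, 1])

```text
clock: 24.93
tcp_pos: [0.6096, 0.0131, 0.243]
ee_rot: [-2.218, 2.222, -0.003]
force: [-0.1, 0.3, -1.9]
gripper_width: 0.0257
```

```bash
python3 f.py
```

```text
25.1333 [0.60881125 0.01354398 0.23993541] toolF mean [0.33 0.04 2.92] fx [ 0.9  0.3  0.3 -0.2] 0.02532616400557161
```

>>> send_rows(motion=[0, 0, -2, 0, 1, 0, 0, -4.5, 0, 1, 0, 0, -7, 0, 1, 0, 0, -9, 0, 1, 0, 0, -10, 0, 1])

```text
clock: 25.55
tcp_pos: [0.6093, 0.0131, 0.3418]
ee_rot: [-2.219, 2.223, -0.001]
force: [-0.6, -0.7, -2.4]
gripper_width: 0.0255
```

>>> send_rows(motion=[-1, 0.2, 0, 0, 1, -3, 0.7, 0, 0, 1, -5.5, 1.2, 0, 0, 1, -8.5, 1.9, 0, 0, 1, -11.5, 2.6, 0, 0, 1])

```text
clock: 25.97
tcp_pos: [0.5822, 0.1302, 0.3386]
ee_rot: [2.218, -2.223, -0.002]
force: [0.4, -0.2, -3.0]
gripper_width: 0.0254
```

>>> send_rows(motion=[-3, 0.7, 0, 0, 1, -6, 1.3, 0, 0, 1, -8.5, 1.9, 0, 0, 1, -10, 2.3, 0, 0, 1, -10.7, 2.4, 0, 0, 1])

```text
clock: 26.38
tcp_pos: [0.5581, 0.2384, 0.3386]
ee_rot: [2.222, -2.218, -0.001]
force: [-0.2, 0.5, -2.7]
gripper_width: 0.0254
```

>>> send_rows(motion=[0, 0, 1, 0, 1, 0, 0, 2, 0, 1, 0, 0, 2.5, 0, 1, 0, 0, 2.5, 0, 1, 0, 0, 2.5, 0, 1])

```text
clock: 26.8
tcp_pos: [0.5595, 0.2342, 0.315]
ee_rot: [2.217, -2.225, -0.0]
force: [0.0, -0.0, -2.5]
gripper_width: 0.0254
```

```bash
python3 - <<'E'
from h import *
p,M,s=tool();print(s["clock"],p,s["ee_rot"],s["qpos"],s["gripper_width"])
d=np.array([.5589,.2354,.284])-p;print("tool cm",(M.T@d*100).round(2))
im=bot.capture("side");cv2.imwrite("pics/s6.png",cv2.convertScaleAbs(cv2.resize(im[30:230,130:330],None,fx=3,fy=3,interpolation=cv2.INTER_CUBIC),alpha=1.6))
E
```

```text
26.8 [0.55954681 0.23424859 0.31501601] [ 2.21728426e+00 -2.22484177e+00 -1.18715634e-04] [-1.18950317  0.73902462  1.24852387  1.58094498 -0.71387481  1.34851483
 -1.42815562] 0.025360753420006384
tool cm [-0.12  0.06  3.1 ]
```

View pics/s6.png

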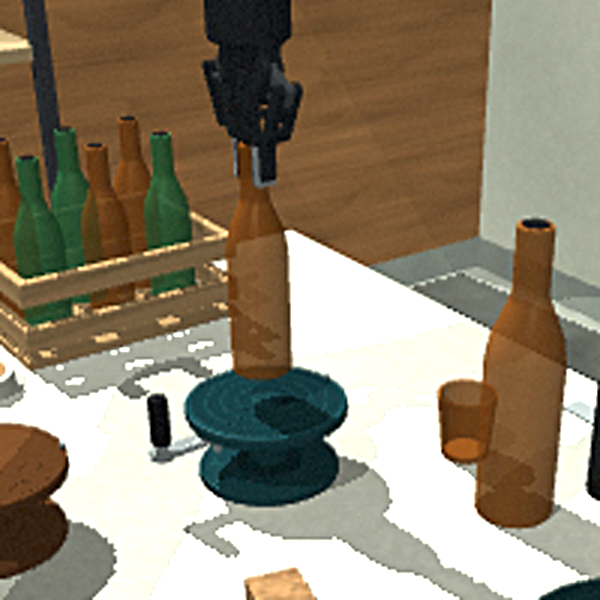

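Held upright over the left disc (bottle base ≈ (260,370) in the crop, hub ≈ (265,405)). Lowering gently now.

>>> send_rows(motion=[-0.1, 0, 1, 0, 1, -0.1, 0.1, 1.8, 0, 1, -0.1, 0.1, 2.5, 0, 1, -0.1, 0.1, 2.9, 0, 1, -0.1, 0.1, 3.1, 0, 1])

```text
clock: 27.27
tcp_pos: [0.5581, 0.2364, 0.2834]
ee_rot: [2.219, -2.223, -0.0]
force: [0.1, -0.4, -1.4]
gripper_width: 0.0253
```

>>> send_rows(motion=[0, 0, 0.08, 0, 1, 0, 0, 0.16, 0, 1, 0, 0, 0.24, 0, 1, 0, 0, 0.3, 0, 1, 0, 0, 0.3, 0, 1])

```text
clock: 27.68
tcp_pos: [0.5584, 0.2364, 0.2813]
ee_rot: [-2.22, 2.223, -0.0]
force: [-0.6, 0.3, -2.8]
gripper_width: 0.0255
```

```bash
python3 f.py
```

```text
27.8833 [0.55840127 0.23640862 0.28137844] toolF mean [ 0.19 -0.08  2.56] fx [ 1.3 -0.1 -0.4 -0.1] 0.025452445944158374
```

>>> send_rows(motion=[0, -0.02, 0.06, 0, 1, 0.05, -0.03, 0.12, 0, 1, 0.1, -0.03, 0.18, 0, 1, 0.1, -0.03, 0.2, 0, 1, 0.1, -0.03, 0.2, 0, 1])

```text
clock: 28.3
tcp_pos: [0.5587, 0.2353, 0.2792]
ee_rot: [2.219, -2.223, -0.0]
force: [-0.3, 0.1, -1.8]
gripper_width: 0.0253
```

>>> send_rows(motion=[0, 0, 0.05, 0, 1, 0, 0, 0.1, 0, 1, 0, 0, 0.1, 0, 1, 0, 0, 0.1, 0, 1, 0, 0, 0.1, 0, 1])

```text
clock: 28.72
tcp_pos: [0.5587, 0.2354, 0.2783]
ee_rot: [-2.22, 2.223, -0.0]
force: [0.7, 0.6, -3.6]
gripper_width: 0.0253
```

```bash
python3 f.py
```

```text
28.9167 [0.55866997 0.23541483 0.27831341] toolF mean [ 0.31 -0.04  2.84] fx [0.2 0.7 0.1 0.3] 0.025565754728456614
```

Not touching yet; continuing 1 mm at a time.

>>> send_rows(motion=[0, 0, 0.05, 0, 1, 0, 0, 0.1, 0, 1, 0, 0, 0.1, 0, 1, 0, 0, 0.1, 0, 1, 0, 0, 0.1, 0, 1])

```text
clock: 29.33
tcp_pos: [0.5587, 0.2354, 0.2773]
ee_rot: [2.22, -2.223, -0.0]
force: [-0.1, 0.3, -2.6]
gripper_width: 0.0256
```

```bash
python3 f.py
```

```text
29.5333 [0.55867487 0.23542526 0.27729519] toolF mean [-0.01 -0.04  2.18] fx [ 0.7 -0.5 -0.2  0.1] 0.025950493238781965
```

>>> send_rows(motion=[0, 0, 0.05, 0, 1, 0, 0, 0.1, 0, 1, 0, 0, 0.1, 0, 1, 0, 0, 0.1, 0, 1, 0, 0, 0.1, 0, 1])

```text
clock: 29.95
tcp_pos: [0.5589, 0.2353, 0.2768]
ee_rot: [-2.219, 2.223, -0.001]
force: [-0.8, -1.0, 4.7]
gripper_width: 0.0257
```

```bash
python3 f.py
```

```text
30.15 [0.55895381 0.23527627 0.27683142] toolF mean [ 0.41  0.64 -5.06] fx [0.7 0.4 0.2 0.4] 0.025212078567784804
```

>>> send_rows(motion=[0, 0, 0, 0, 0.6, 0, 0, 0, 0, 0.5, 0, 0, 0, 0, 0.3, 0, 0, 0, 0, 0.1, 0, 0, 0, 0, 0.1])

```text
clock: 30.57
tcp_pos: [0.5587, 0.2354, 0.2763]
ee_rot: [2.22, -2.223, 0.0]
force: [0.7, 0.2, 0.5]
gripper_width: 0.0762
```

>>> send_rows(motion=[0, 0, -1, 0, 0.1, 0, 0, -3, 0, 0.1, 0, 0, -5, 0, 0.1, 0, 0, -7, 0, 0.1, 0, 0, -10, 0, 0.1])

```text
clock: 30.98
tcp_pos: [0.5581, 0.2354, 0.3769]
ee_rot: [2.218, -2.222, -0.001]
force: [-0.6, 0.2, -0.1]
gripper_width: 0.0768
```

>>> send_rows(motion=[0, 3, 0, 0, 0.1, 0, 6, 0, 0, 0.1, 0, 9, 0, 0, 0.1, 0, 11, 0, 0, 0.1, 0, 12, 0, 0, 0.1])

```text
clock: 31.4
tcp_pos: [0.4367, 0.2355, 0.3767]
ee_rot: [2.22, -2.223, -0.003]
force: [0.7, -0.6, 0.3]
gripper_width: 0.0769
```

```bash
python3 - <<'E'
from h import *
p,M,s=tool();print(s["clock"],p,s["force"],s["gripper_width"])
a=bot.capture("side");b=bot.capture("top")
f=lambda i:cv2.resize(i,None,fx=2.5,fy=2.5,interpolation=cv2.INTER_CUBIC)
cv2.imwrite("pics/e.png",cv2.convertScaleAbs(np.hstack([f(a[30:230,150:310]),f(b[80:280,110:270])]),alpha=1.6))
cv2.imwrite("pics/etop.png",b)
E
```

```text
31.4 [0.43674292 0.23547951 0.37671089] [ 0.67167157 -0.56078994  0.25841846] 0.07685673645233262
```

View pics/e.png

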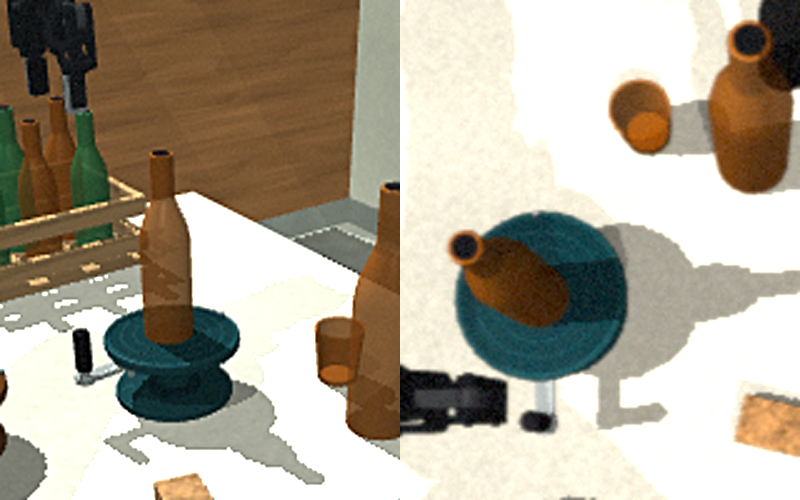

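```bash
python3 - <<'E'
from h import *
print(plane("top",[136.4,178.4],.3135),"side mouth",proj("side",[[.5589,.2354,.3135],[.5589,.2354,.0855]]),"seen mouth",150+161/2.5,30+154/2.5)
print(bot.finish_job())
E
```

```text
[[0.55810784 0.23378006 0.3135    ]] side mouth [[214.21636344  90.74560099]
 [217.49073608 162.79034882]] seen mouth 214.4 91.6
the job is handed in; nothing more can be done
None
```

I checked both turntables for free play, left one first, and the bottle now stands upright on the middle of the left turntable, which had the least play. The job is handed in and reported no verdict.

| Turntable | Force at anticlockwise stop | Force at clockwise stop | Total play |
|---|---|---|---|
| Left | about 5 N | about 6 N | about 10.5 mm at the knob (about 0.085 rad) |
| Right | about 4.5 N | about 5.7 N | about 26 mm at the knob (about 0.21 rad) |

- **Discs:** All four forces are below the 7 N at which a disc drags. Both rim pins sat at the same pixels in the top view before and after the handle checks.
- **Setting down:** I lowered the bottle in about 1 mm steps until it took about 5 N, then opened the fingers and backed away. The tool force read about zero after release.
- **Final check:** The bottle's mouth measured at (0.558, 0.234) m, with the turntable axis at (0.559, 0.235) m. The side view agreed to about 1 pixel.
- **Bystanders:** I did not touch the tumblers, the sanding block or the look-alikes. The run took about 31.5 s, and none of the checks failed or disagreed.

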